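Sort the handful left on the ledge

ROBOT

A 6-joint arm with a two-finger parallel gripper is mounted at the origin on the work surface. World frame = base frame: x ahead of the robot, y to its left, z up, the work surface at z = 0. Lengths are in m, angles in rad, forces in N, time in s.
With the tool pointing down it reaches from about 0.25 to 0.775 m from the base axis. Payload 4 kg.
Tool frame: the origin (TCP) lies midway between the tips of the shut fingers; the grasp point (between the pads) lies 19 mm behind it; z points along the fingers, y is the line along which they close (so a half turn about z gives the same grasp; the last joint's range is limited). The gripper opens to 94 mm and grips with 3 to 60 N. Pads are 16 mm wide; open, the fingers measure 119 mm over their backs; the gripper's body (75 mm by 177 mm) begins 78 mm behind the grasp point.
Start: joints at [-1.338, 0.087, 1.371, -0, 1.684, -0.103], TCP at [0.181, -0.519, 0.206] pointing down, gripper open.
Joint ranges: [-3.1, 3.1], [-0.76, 2.03], [0.27, 2.55], [-1.08, 4.22], [0.17, 2.65], [-2.57, 2.57]. Speed limits (rad/s): [2.79, 2.79, 3.14, 3.14, 3.14, 3.14].

INTERFACE

Orientations are given as a unit quaternion [x, y, z, w].
In Python, from workcell import sensors, cams, job gives the robot as it stands.
- The arm moves only by the tool move_arm, never from a script. Its argument "moves" is a list that holds one entry, the list of rows, each a list of 5 numbers: the shift along the tool's x, y, z normalised to -1 to 1, where 1 is 200 mm, then the turn about the tool's z normalised to -1 to 1, where 1 is pi/2 rad, then the opening, from 0 (shut) to 1 (fully open). A call has 1 to 20 rows; each row is the pose to reach, as a shift and turn from the pose commanded when the call began, along the tool's axes at that moment; what a row does not reach only later rows make up. A row lasts 1/10 s, in which the tool goes at most 50 mm and 8.59 degrees, less where a joint would pass 70% of its speed; a pose out of reach is approached as far as the arm can. A call with a number of a shift or a turn outside -1 to 1 is refused whole. A call with a gripper value outside its range is refused whole. The fingers move at their own pace and stop on an object; the grip force is fixed at half the most. Time passes only in rows, so rows that repeat a pose let the fingers close. It gives the time, the measured TCP pose, the force, the opening and the grip force at its end, in the units of the state.
- sensors.read_state(): the state, without advancing time (a new reading comes with each control period).
- cams.capture(name): name is "side" or "top" or "wrist"; returns (picture, depth): 384x512x3 uint8, red, green, blue; 384x512 float32, m along the optical axis (not along the pixel's ray), 0 where there is no reading.
- cams.calibration(name): a dict with "mtx" (3x3 intrinsics, pixels), "R" (3x3) and "t" (3): a world point X has camera coordinates R X + t; the wrist camera has in their place "tool_from_camera" (4x4, takes a point from camera to tool coordinates, whose origin is the TCP and whose axes are the flange's). Camera axes: x right, y down, z forward; pixel columns grow to the right and rows downward; lengths in m; the calibration is good to about 2 mm. A picture is of the moment at which its call begins: read the wrist's pose just before it. calibration takes no time and is no camera call.
- job.close_job(): hands the job in; it is judged then, once.
The state is a dict: "time": time; "joint_pos": joint angles; "joint_velocities": joint speeds; "effort": joint torques, N m; "tool_pos": TCP position; "orientation": TCP orientation; "force": force on the tool from outside, world axes, zero at the start; "ft_torque": the same for the moment, N m; "finger_gap": opening from 0.0 (shut) to 1.0 (fully open); "grip_force": force on a finger pad.
Only numpy, scipy, OpenCV 4.12 (cv2) and the standard library are available. Lean on these libraries where they do the work, as an engineer would, in place of code of your own. Each camera call takes 0.05 s, during which the arm holds its last target. There are 200 camera calls.

TASK

Sort the four things left lying on the ledge: lay the remote control flat, keys up, down inside its shallow black case, put the bottle opener wholly inside the wooden bowl, and stand the thick round battery upright in the round tin and the small block battery upright, terminals up, in the oblong tin. Leave the glass ashtray standing where it is, empty.

Things in the scene. Friction and masses are not known exactly. Their poses are not given: they have to be found in the camera images.
- remote: black plastic remote control, a flat bar 110 long x 38 wide x 24 high (mm), lying keys up on the ledge. Origin: centre of its underside; x along its length, y across it, z up.
- opener: steel bottle opener lying flat, 100 long x 36 wide at the head x 12 high. Origin: on the underside, midway along its length; x along its length towards the head. The solid handle, 16 wide and 12 high, runs from x = -50 to x = 14; the flat open head, 36 wide and 5 thick, raised 3.5 off the ledge, from x = 12 to x = 50. It balances near x = -6: grip the handle there or a little further back, across y.
- round_cell: thick round battery standing upright, diameter 34, height 61, grey with a brass band near the top. Origin: centre of its underside, z up along its axis.
- block_battery: small rectangular block battery, grey with a brass band near the top, standing upright with its two stud terminals on top, 26.5 (x) x 17.5 (y) x 48.5 high (the studs are the top 2.5). Origin: centre of its underside, z up.
- remote_case: shallow black plastic open case for the remote, fixed to the ledge, outside 144 (x, its length) x 70 (y) x 13 high, walls 3 thick, floor 3 thick, so inside 138 x 64 and 10 deep: the remote stands 14 proud of its rim. Origin: centre of its underside; the top of its inner floor is 3 above.
- bowl: round dark carved wooden bowl, fixed to the ledge, 160 across the rim, 45 high, walls 6 thick, sides sloping: inner floor 8 above the ledge and about 90 across, inside about 132 across at 20 above the ledge and about 148 at the rim. Origin: centre of its underside. The opener lies in it with its ends on the slopes, its underside some 8 to 20 above the bowl's underside.
- round_tin: shallow round bare-metal tin, fixed to the ledge, outside diameter 68, inside 62, 20 high, floor 3 thick. Origin: centre of its underside.
- oblong_tin: shallow oblong bare-metal tin, fixed to the ledge, outside 58 (x) x 49 (y) x 20 high, walls and floor 3 thick, inside 52 x 43. Origin: centre of its underside.
- ashtray: round clear glass ashtray, loose, 104 across the rim, 30 high; it stays empty and where it stands. Origin: centre of its underside.
Mind the look-alikes: they are no part of the job. Leave any turquoise look-alike of the oblong_tin alone.

How it is judged:
At the end, for the whole second after the job is handed in: Remote flat on its case floor (centres within 25 mm, tilt < 0.08 rad); opener in bowl (within 35 mm of centre, underside 4-45 mm up, tilt < 0.7, either face up); round cell within 20 mm in round tin, block within 24 mm in oblong tin, both on its floor, tilt < 0.1; at rest; ashtray moved < 25 mm (horizontal distance between remote and remote_case below 0.025 m and z of remote in the frame of remote_case between 0 and 0.007 m and angle between remote's own z axis and vertical below 0.08 rad and linear speed of each of remote, opener, round_cell, block_battery below 0.02 m/s and horizontal distance between opener and bowl below 0.035 m and z of opener in the frame of bowl between 0.004 and 0.045 m and (angle between opener's own z axis and vertical below 0.7 rad or angle between opener's own z axis and vertical above 2.44 rad) and horizontal distance between round_cell and round_tin below 0.02 m and z of round_cell in the frame of round_tin between 0 and 0.007 m and angle between each of round_cell, block_battery's own z axis and vertical below 0.1 rad and horizontal distance between block_battery and oblong_tin below 0.024 m and z of block_battery in the frame of oblong_tin between 0 and 0.007 m and distance of ashtray from where it was at the start of the episode below 0.025 m); the robot touches nothing.
It fails at once if the ashtray is shifted by more than 25 mm (distance of ashtray from where it was at the start of the episode above 0.025 m).
It also fails if it takes over 128 s, if anything falls off the work surface, if the arm or the gripper's body presses on something with over 40 N, if the wrist force passes 120 N, or if a joint passes its speed limit or range.

## Working session

There is one attempt and no reset: what is moved stays moved. The work goes in short steps, Python scripts to look and compute and a tool call to move; the robot and the scene stay as the last step left them, time stands still between calls to the robot, and variables do not carry over. Pictures are saved under pics/ and viewed, at most 14 in all, crops included, and the job is handed in when it is done.

Besides the shell and the picture viewer there is one more tool, called after "Call:" as name(argument=value, ...), one argument or row to a line, values as JSON. move_arm: Moves the arm, as the interface text tells. Its arguments: {"type":"object","properties":{"moves":{"type":"array"}},"required":["moves"]}

```bash
mkdir -p pics; ls; cat > h.py <<'E'
import numpy as np, cv2
from workcell import sensors, cams, job
from scipy.spatial.transform import Rotation as Ro
def pose():
    s=sensors.read_state(); return np.array(s['tool_pos']),Ro.from_quat(s['orientation']).as_matrix()
def cam(name):
    c=cams.calibration(name); K=np.array(c['mtx'])
    if name=='wrist':
        p,R=pose(); T=np.array(c['tool_from_camera'])
        Rw=R@T[:3,:3]; o=R@T[:3,3]+p
    else:
        Rw=np.array(c['R']).T; o=-Rw@np.array(c['t'])
    return K,Rw,o
def ray(cm,uv,z):
    K,Rw,o=cm; d=Rw@np.linalg.inv(K)@[uv[0],uv[1],1.]
    return o+d*(z-o[2])/d[2]
def cloud(cm,dep):
    K,Rw,o=cm; v,u=np.indices(dep.shape)
    P=np.stack([(u-K[0,2])/K[0,0]*dep,(v-K[1,2])/K[1,1]*dep,dep],-1)
    return P@Rw.T+o
def shot(name,fn=None):
    cm=cam(name); im,d=cams.capture(name)
    if fn: cv2.imwrite('pics/'+fn,cv2.cvtColor(im,cv2.COLOR_RGB2BGR)); np.savez('pics/'+fn[:-4]+'.npz',im=im,d=d,K=cm[0],R=cm[1],o=cm[2])
    return cm,im,d
E
python3 - <<'E'
from h import *
print(sensors.read_state())
for n in('top','side'):
    cm,im,d=shot(n,n+'0.png'); print(n,cm[2],cm[1].tolist(),cm[0][0,0])
E
```

```text
pics
{'time': 0.0, 'joint_pos': array([-1.33809516e+00,  8.79459078e-02,  1.37222327e+00, -1.94128286e-05,
        1.68359104e+00, -1.03099660e-01]), 'joint_velocities': array([-2.71696753e-04,  1.67064963e-03, -2.23862051e-04, -2.40454386e-04,
        1.84071843e-03, -8.78516970e-05]), 'effort': array([-8.39736167e-04, -3.40187466e+01, -3.02423036e+01,  7.17013003e-02,
        3.31327273e-02, -1.77503907e-04]), 'tool_pos': array([ 0.18110345, -0.51875737,  0.20432486]), 'orientation': array([ 9.85937409e-01,  1.67111494e-01, -7.98066459e-05, -1.08088619e-03]), 'force': array([ 0.44396508, -0.20816084,  0.35979425]), 'ft_torque': array([-0.07171291,  0.01944548, -0.02551912]), 'grip_force': 0.0, 'finger_gap': 0.9941124602480397}
top [0.29578947 0.01452421 1.25824342] [[0.03007359139962317, -0.9834874406854189, 0.1784601723477065], [-0.9992290274479425, -0.03408891004671963, -0.019475546648693807], [0.02523746829155643, -0.17773688482099387, -0.983754374815361]] 443.8888589617156
side [0.4162326  1.10486471 0.67672344] [[-0.993647645930534, -0.062381335675350494, 0.09366389216804492], [-0.1123758861725242, 0.5056332292600553, -0.8553985607159906], [0.006001328490241741, -0.8604903290725628, -0.5094314258356512]] 380.5484236693373
```

View pics/top0.png

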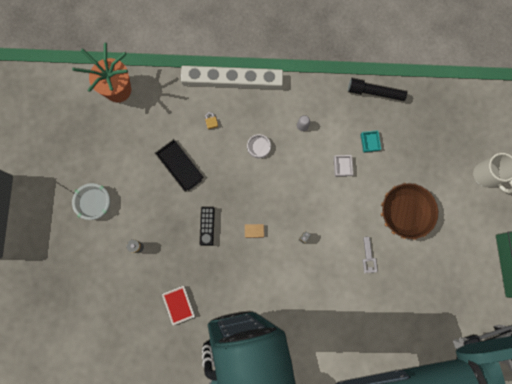

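View pics/side0.png

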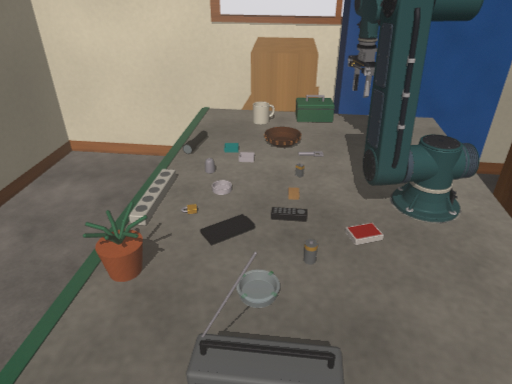

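The top view shows the ashtray at (91,202), the case at (180,165), the remote at (207,226), the round tin at (260,146), the bare oblong tin at (344,166), the turquoise one at (371,142), the bowl at (410,211) and the opener at (370,255). Three upright grey things are still ambiguous: (136,246), (304,123) and (307,237). I'll enlarge them.

```bash
python3 - <<'E'
from h import *
t=cv2.imread('pics/top0.png'); s=cv2.imread('pics/side0.png')
def c(i,u,v): return cv2.resize(i[v-22:v+22,u-22:u+22],(260,260),interpolation=cv2.INTER_CUBIC)
cv2.imwrite('pics/c1.png',np.vstack([np.hstack([c(t,136,246),c(t,304,123),c(t,307,237)]),np.hstack([c(s,310,252),c(s,210,166),c(s,300,170)])]))
Z=np.load('pics/top0.npz'); cm=(Z['K'],Z['R'],Z['o']); P=cloud(cm,Z['d'])
for n,(u,v),z in [('A',(136,246),.06),('B',(304,123),.05),('C',(307,237),.05),('rem',(207,226),.024),('case',(180,165),.01),('rt',(260,146),.02),('ot',(344,166),.02),('bowl',(410,211),.04),('op',(370,255),.01),('ash',(91,202),.03)]:
    print(n,ray(cm,(u,v),z).round(3),P[v,u].round(3), 'maxz',P[v-8:v+9,u-8:u+9,2].max().round(3))
E
```

```text
A [0.373 0.315 0.06 ] [0.373 0.314 0.061] maxz 1.258
B [ 0.74  -0.133  0.05 ] [ 0.739 -0.133  0.052] maxz 1.258
C [ 0.413 -0.145  0.05 ] [ 0.414 -0.145  0.047] maxz 0.052
rem [0.437 0.131 0.024] [0.437 0.131 0.026] maxz 1.258
case [0.613 0.219 0.01 ] [0.615 0.221 0.002] maxz 1.258
rt [ 0.676 -0.009  0.02 ] [ 0.681 -0.01   0.002] maxz 0.022
ot [ 0.625 -0.254  0.02 ] [ 0.629 -0.257  0.006] maxz 1.258
bowl [ 0.497 -0.435  0.04 ] [ 0.502 -0.447  0.007] maxz 0.014
op [ 0.372 -0.328  0.01 ] [ 0.372 -0.327  0.016] maxz 0.016
ash [0.493 0.456 0.03 ] [0.497 0.464 0.008] maxz 1.258
```

View pics/c1.png

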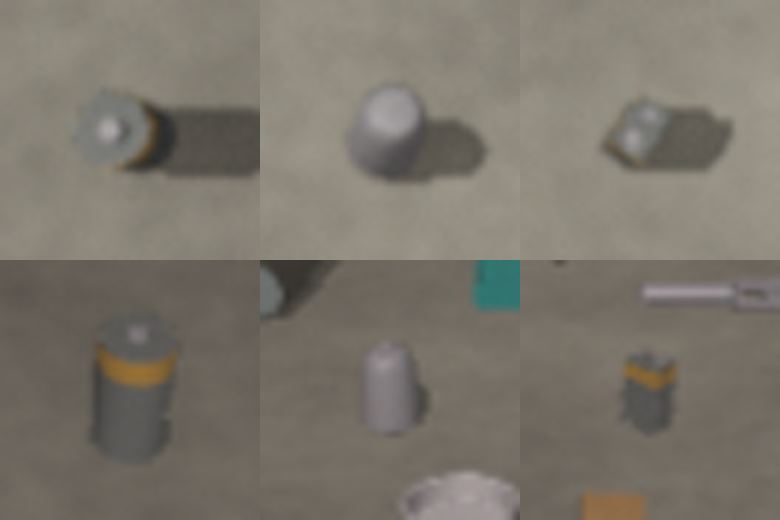

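A at (136,246) is the round cell: thick, with a brass band and a single nub. C at (307,237) is the block battery: rectangular, with a brass band and two studs. B at (304,123) is a plain tapered look-alike, so I leave it. Next I measure poses.

```bash
cat >> h.py <<'E'
def blob(cm,d,c,r,z0,z1,zs=None):
    """height mask near world xy c -> minAreaRect (centre, size, long axis deg) using depth points"""
    P=cloud(cm,d); m=(np.hypot(P[...,0]-c[0],P[...,1]-c[1])<r)&(P[...,2]>z0)&(P[...,2]<z1)&(d>0)
    m=cv2.morphologyEx(m.astype(np.uint8),cv2.MORPH_OPEN,np.ones((2,2)))
    if m.sum()<5: return None
    n,l,st,ce=cv2.connectedComponentsWithStats(m); k=1+st[1:,4].argmax()
    Q=P[l==k]; (cx,cy),(w,h),a=cv2.minAreaRect((Q[:,:2]*1000).astype(np.float32))
    if w<h: w,h,a=h,w,a+90
    return dict(c=(round(cx,1),round(cy,1)),size=(round(w,1),round(h,1)),ang=round((a+90)%180-90,1),mean=(Q[:,:2].mean(0)*1000).round(1),z=np.percentile(Q[:,2],[5,50,95]).round(4),n=len(Q))
E
python3 - <<'E'
from h import *
Z=np.load('pics/top0.npz'); cm=(Z['K'],Z['R'],Z['o']); d=Z['d']
for n,c,r,a,b in [('cell',(.373,.315),.05,.04,.08),('block',(.413,-.145),.04,.03,.07),('rem',(.437,.131),.08,.014,.04),('case',(.613,.219),.1,.006,.03),('rt',(.676,-.009),.06,.01,.04),('ot',(.625,-.254),.045,.01,.04),('bowl',(.497,-.435),.1,.025,.06),('bowlrim',(.497,-.435),.1,.037,.06),('op',(.372,-.328),.08,.004,.03),('ash',(.493,.456),.08,.012,.05)]:
    print(n,blob(cm,d,c,r,a,b))
# opener/colour: grey bright pixels -> z=.01
p,R=pose(); print(p,R.round(3).tolist(), cams.calibration('wrist'))
E
```

```text
cell {'c': (344.6, 178.4), 'size': (340.5, 32.6), 'ang': 78.9, 'mean': array([372. , 319.8]), 'z': array([0.0266, 0.0572, 0.0626]), 'n': 146}
block {'c': (415.2, -144.9), 'size': (30.7, 20.4), 'ang': -35.4, 'mean': array([ 413.5, -142.6]), 'z': array([-0.0016,  0.0448,  0.0494]), 'n': 65}
rem {'c': (382.2, 103.5), 'size': (234.9, 79.9), 'ang': 27.1, 'mean': array([436.3, 130.1]), 'z': array([0.0012, 0.0232, 0.0278]), 'n': 538}
case {'c': (559.9, 171.6), 'size': (60.4, 10.9), 'ang': -49.4, 'mean': array([559.6, 172. ]), 'z': array([-0.0021,  0.0074,  0.0122]), 'n': 68}
rt {'c': (709.0, -10.3), 'size': (20.9, 3.5), 'ang': 82.6, 'mean': array([709. , -10.1]), 'z': array([0.005 , 0.0135, 0.0189]), 'n': 16}
ot {'c': (654.4, -246.2), 'size': (43.9, 13.2), 'ang': -67.6, 'mean': array([ 653.7, -245.2]), 'z': array([0.0014, 0.0097, 0.0193]), 'n': 35}
bowl {'c': (446.8, -248.9), 'size': (585.8, 160.2), 'ang': -75.5, 'mean': array([ 501.1, -448.8]), 'z': array([-0.001 ,  0.0389,  0.0466]), 'n': 756}
bowlrim {'c': (446.8, -248.9), 'size': (585.8, 160.2), 'ang': -75.5, 'mean': array([ 499.4, -444
[... 274 characters left out ...]
ray([497. , 462.1]), 'z': array([-0.0012,  0.0258,  0.0327]), 'n': 475}
[ 0.18112195 -0.51882443  0.20445857] [[0.944, 0.33, -0.0], [0.33, -0.944, 0.002], [0.0, -0.002, -1.0]] {'mtx': array([[330.35030485,   0.        , 256.39312901],
       [  0.        , 330.35030485, 190.86552894],
       [  0.        ,   0.        ,   1.        ]]), 'tool_from_camera': array([[ 1.04811984e-03, -9.61071255e-01, -2.76298650e-01,
         8.26086774e-02],
       [ 9.99999089e-01,  7.72456535e-04,  1.10653132e-03,
         4.75250665e-04],
       [-8.50026751e-04, -2.76299558e-01,  9.61071190e-01,
        -1.78245082e-01],
       [ 0.00000000e+00,  0.00000000e+00,  0.00000000e+00,
         1.00000000e+00]])}
```

Call:
move_arm(
  moves=[
    [[1, -0.58, 0, 0.137, 1], [1, -0.58, 0, 0.137, 1], [1, -0.58, 0, 0.137, 1], [1, -0.58, 0, 0.137, 1], [1, -0.58, 0, 0.137, 1], [1, -0.58, 0, 0.137, 1], [1, -0.58, 0, 0.137, 1], [1, -0.58, 0, 0.137, 1]],
  ],
)

```text
time: 0.9
tool_pos: [0.3312, -0.3445, 0.2052]
orientation: [0.998, 0.06, -0.0, -0.0]
force: [-0.0, -0.1, 0.0]
finger_gap: 1.002
grip_force: 0.0
```

```bash
cat >> h.py <<'E'
def go(xyz,yaw=None):
    """row numbers to reach TCP xyz and tool-x yaw (deg, mod 180)"""
    p,R=pose(); d=R.T@(np.array(xyz)-p)/.2; y0=np.degrees(np.arctan2(R[1,0],R[0,0]))
    t=0 if yaw is None else -((yaw-y0+90)%180-90)/90
    print('yaw0 %.1f row'%y0,d.round(3),round(t,3))
E
sed -i 's/Q=P\[l==k\]/Q=P[(l==k)\&(P[...,2]>z0)\&(P[...,2]<z1)\&(d>0)]/' h.py
python3 - <<'E'
from h import *
cm,im,d=shot('wrist','w1.png'); print(pose()[0],sensors.read_state()['time'])
print(blob(cm,d,(.372,-.327),.08,.004,.03),blob(cm,d,(.372,-.327),.08,.0095,.03))
Z=np.load('pics/top0.npz'); ct=(Z['K'],Z['R'],Z['o']); d=Z['d']
for n,c,r,a,b in [('cell',(.373,.315),.05,.045,.08),('block',(.413,-.145),.04,.035,.07),('rem',(.437,.131),.08,.014,.04),('case',(.613,.219),.1,.006,.03),('rt',(.676,-.009),.06,.01,.04),('ot',(.625,-.254),.045,.01,.04),('bowlrim',(.497,-.435),.1,.03,.06),('ash',(.493,.456),.08,.012,.05)]:
    print(n,blob(ct,d,c,r,a,b))
E
```

```text
[ 0.33107652 -0.34471386  0.20518507] 0.95
{'c': (375.7, -325.1), 'size': (98.8, 34.6), 'ang': 7.1, 'mean': array([ 374.1, -325.7]), 'z': array([0.0062, 0.0098, 0.0118]), 'n': 1274} {'c': (394.0, -323.5), 'size': (60.1, 13.4), 'ang': 6.5, 'mean': array([ 394.4, -323.4]), 'z': array([0.0098, 0.0108, 0.0121]), 'n': 625}
cell {'c': (374.6, 323.9), 'size': (31.0, 29.8), 'ang': -87.8, 'mean': array([373.7, 322.7]), 'z': array([0.052 , 0.0582, 0.0627]), 'n': 121}
block {'c': (415.1, -141.1), 'size': (26.1, 14.2), 'ang': -35.4, 'mean': array([ 413.9, -140.1]), 'z': array([0.0399, 0.0463, 0.0501]), 'n': 50}
rem {'c': (438.9, 132.0), 'size': (107.5, 35.1), 'ang': 0.5, 'mean': array([438. , 131.8]), 'z': array([0.0189, 0.0235, 0.0278]), 'n': 485}
case {'c': (561.3, 171.8), 'size': (58.8, 8.5), 'ang': -49.4, 'mean': array([559.9, 173.2]), 'z': array([0.0064, 0.0096, 0.0125]), 'n': 40}
rt {'c': (709.0, -10.1), 'size': (20.5, 3.5), 'ang': 82.6, 'mean': array([708.9, -10.9]), 'z': array([0.0117, 0.0147, 0.0194]), 'n': 10}
ot {'c': (654.3, -243.6), 'size': (39.8, 12.6), 'ang': -64.2, 'mean': array([ 652.9, -241.9]), 'z': array([0.012 , 0.0157, 0.0201]), 'n': 17}
bowlrim {'c': (495.8, -433.7), 'size': (157.3, 155.9), 'ang': -87.2, 'mean': array([ 504. , -448.9]), 'z': array([0.0329, 0.0421, 0.047 ]), 'n': 492}
ash {'c': (495.3, 456.8), 'size': (99.7, 97.6), 'ang': -79.5, 'mean': array([499., 465.]), 'z': array([0.0152, 0.0279, 0.033 ]), 'n': 378}
```

View pics/w1.png

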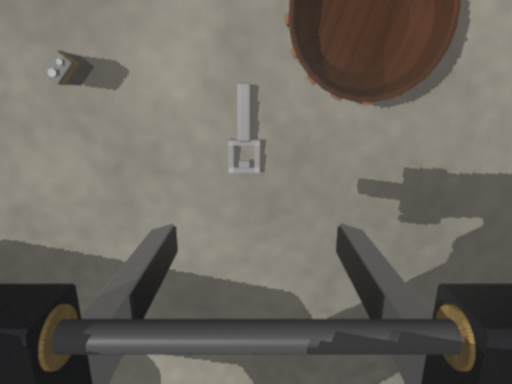

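The wrist view shows the opener clearly at about (245,130), head towards the robot. I'll go for its handle.

```bash
python3 -c "
from h import *
go((.3856,-.3239,.003),6.8)"
```

```text
yaw0 6.8 row [ 0.284 -0.071  1.011] 0.0
```

Call:
move_arm(
  moves=[
    [[0.284, -0.071, 0, 0, 0.6], [0.284, -0.071, 0.3, 0, 0.6], [0.284, -0.071, 0.55, 0, 0.6], [0.284, -0.071, 0.8, 0, 0.6], [0.284, -0.071, 0.92, 0, 0.6], [0.284, -0.071, 1.0, 0, 0.6], [0.284, -0.071, 1.0, 0, 0.6], [0.284, -0.071, 1.0, 0, 0.6], [0.284, -0.071, 1.0, 0, 0], [0.284, -0.071, 1.0, 0, 0], [0.284, -0.071, 1.0, 0, 0], [0.284, -0.071, 1.0, 0, 0], [0.284, -0.071, 1.0, 0, 0], [0.284, -0.071, 1.0, 0, 0], [0.284, -0.071, 1.0, 0, 0], [0.284, -0.071, 0.95, 0, 0], [0.284, -0.071, 0.75, 0, 0], [0.284, -0.071, 0.5, 0, 0], [0.284, -0.071, 0.3, 0, 0], [0.284, -0.071, 0.3, 0, 0]],
  ],
)

```text
time: 2.95
tool_pos: [0.3895, -0.3259, 0.1537]
orientation: [0.998, 0.06, 0.005, 0.006]
force: [-0.3, -1.3, -1.0]
finger_gap: 0.161
grip_force: 30.0
```

```bash
python3 - <<'E'
from h import *
cm,im,d=shot('wrist','w2.png'); p,R=pose();print(p)
P=cloud(cm,d)
print(blob(cm,d,p[:2],.07,p[2]-.02,p[2]+.01))
print('bowl',blob(cm,d,(.497,-.434),.1,.036,.06))
# bowl rim circle from top view
Z=np.load('pics/top0.npz'); ct=(Z['K'],Z['R'],Z['o']); Q=cloud(ct,Z['d']); m=(np.hypot(Q[...,0]-.497,Q[...,1]+.435)<.1)&(Q[...,2]>.036)&(Q[...,2]<.06)
q=Q[m][:,:2]; A=np.c_[2*q,np.ones(len(q))]; s=np.linalg.lstsq(A,(q**2).sum(1),rcond=None)[0]; print(s[:2],np.sqrt(s[2]+s[0]**2+s[1]**2))
go((.497+.010,-.434+.001,.03),6.8)
E
```

```text
[ 0.38815396 -0.32454704  0.14983617]
{'c': (395.1, -326.7), 'size': (68.3, 28.9), 'ang': 6.8, 'mean': array([ 396.4, -325.6]), 'z': array([0.1551, 0.1585, 0.1596]), 'n': 2714}
bowl {'c': (489.8, -434.4), 'size': (159.4, 143.0), 'ang': -83.1, 'mean': array([ 490.6, -445.7]), 'z': array([0.0377, 0.043 , 0.0448]), 'n': 4843}
[ 0.49804755 -0.43121468] 0.07561531744346624
yaw0 6.9 row [0.522 0.606 0.606] 0.001
```

Call:
move_arm(
  moves=[
    [[0.25, 0.3, 0, 0, 0], [0.518, 0.606, 0, 0, 0], [0.518, 0.606, 0, 0, 0], [0.518, 0.606, 0, 0, 0], [0.518, 0.606, 0.2, 0, 0], [0.518, 0.606, 0.4, 0, 0], [0.518, 0.606, 0.55, 0, 0], [0.518, 0.606, 0.64, 0, 0], [0.518, 0.606, 0.64, 0, 0], [0.518, 0.606, 0.64, 0, 0], [0.518, 0.606, 0.64, 0, 0.35], [0.518, 0.606, 0.64, 0, 0.35], [0.518, 0.606, 0.64, 0, 0.35], [0.518, 0.606, 0.64, 0, 0.35], [0.518, 0.606, 0.5, 0, 0.35], [0.518, 0.606, 0.25, 0, 0.35], [0.518, 0.606, 0, 0, 0.5], [0.518, 0.606, -0.25, 0, 1], [0.518, 0.606, -0.25, 0, 1], [0.518, 0.606, -0.25, 0, 1]],
  ],
)

```text
time: 5.0
tool_pos: [0.5047, -0.4316, 0.1983]
orientation: [0.998, 0.06, 0.002, 0.002]
force: [0.2, -0.2, -0.1]
finger_gap: 0.651
grip_force: 0.0
```

```bash
python3 - <<'E'
from h import *
cm,im,d=shot('wrist','w3.png'); p,R=pose();print(p)
hsv=cv2.cvtColor(im,cv2.COLOR_RGB2HSV); P=cloud(cm,d)
m=(hsv[...,1]<45)&(hsv[...,2]>90)&(np.hypot(P[...,0]-.497,P[...,1]+.434)<.062)&(P[...,2]<.06)
q=P[m]; print(m.sum(), cv2.minAreaRect((q[:,:2]*1000).astype(np.float32)), np.percentile(q[:,2],[2,50,98]))
# next: block look pose
go((.36,-.15,.2),-35)
E
```

```text
[ 0.50386326 -0.43076272  0.19542787]
1588 ((490.4570007324219, -431.3418273925781), (103.0816879272461, 38.03858947753906), 7.477419853210449) [0.00629405 0.0199279  0.02266243]
yaw0 6.9 row [-0.545 -1.48  -0.023] 0.466
```

Opener is in the bowl, about 7 mm off centre. Block battery next.

Call:
move_arm(
  moves=[
    [[-0.545, -1, 0, 0.466, 1], [-0.545, -1, 0, 0.466, 1], [-0.545, -1, 0, 0.466, 1], [-0.545, -1, 0, 0.466, 1], [-0.545, -1, 0, 0.466, 1], [-0.545, -1, 0, 0.466, 1], [-0.545, -1, 0, 0.466, 1], [-0.545, -1, 0, 0.466, 1]],
  ],
)

```text
time: 5.85
tool_pos: [0.3719, -0.2459, 0.1943]
orientation: [0.954, -0.301, -0.001, -0.0]
force: [0.5, 0.4, -0.3]
finger_gap: 1.002
grip_force: 0.0
```

```bash
python3 - <<'E'
from h import *
cm,im,d=shot('wrist','w4.png'); p,R=pose();print(p)
b=blob(cm,d,(.413,-.141),.04,.043,.06); print(b,blob(cm,d,(.413,-.141),.04,.01,.06))
go((*np.array(b['c'])/1000,.02),b['ang'])
E
```

```text
[ 0.37199789 -0.24608295  0.19445795]
{'c': (416.2, -141.6), 'size': (25.0, 17.1), 'ang': -34.4, 'mean': array([ 416.4, -142.2]), 'z': array([0.0436, 0.0451, 0.0477]), 'n': 362} {'c': (416.5, -141.8), 'size': (27.6, 17.3), 'ang': -34.7, 'mean': array([ 416.9, -145.3]), 'z': array([0.0161, 0.044 , 0.0474]), 'n': 684}
yaw0 -35.0 row [-0.117 -0.555  0.872] -0.007
```

View pics/w4.png

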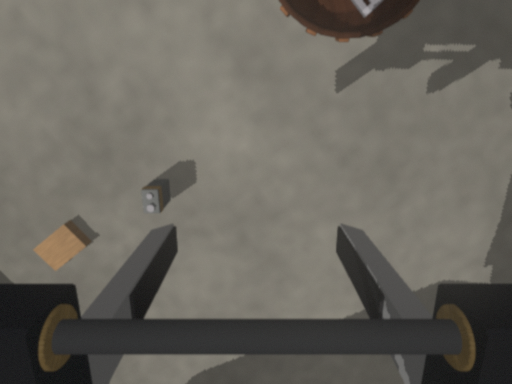

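The view shows the block at (151,198) with its long side along tool x. That suits the grip.

Call:
move_arm(
  moves=[
    [[-0.06, -0.28, 0, -0.007, 0.7], [-0.117, -0.555, 0, -0.007, 0.7], [-0.117, -0.555, 0.1, -0.007, 0.7], [-0.117, -0.555, 0.3, -0.007, 0.7], [-0.117, -0.555, 0.5, -0.007, 0.7], [-0.117, -0.555, 0.7, -0.007, 0.7], [-0.117, -0.555, 0.82, -0.007, 0.7], [-0.117, -0.555, 0.867, -0.007, 0.7], [-0.117, -0.555, 0.867, -0.007, 0.7], [-0.117, -0.555, 0.867, -0.007, 0], [-0.117, -0.555, 0.867, -0.007, 0], [-0.117, -0.555, 0.867, -0.007, 0], [-0.117, -0.555, 0.867, -0.007, 0], [-0.117, -0.555, 0.867, -0.007, 0], [-0.117, -0.555, 0.867, -0.007, 0], [-0.117, -0.555, 0.867, -0.007, 0], [-0.117, -0.555, 0.8, -0.007, 0], [-0.117, -0.555, 0.55, -0.007, 0], [-0.117, -0.555, 0.3, -0.007, 0], [-0.117, -0.555, 0.3, -0.007, 0]],
  ],
)

```text
time: 7.9
tool_pos: [0.4208, -0.1432, 0.1445]
orientation: [0.955, -0.296, 0.008, 0.001]
force: [0.9, -0.2, -0.9]
finger_gap: 0.183
grip_force: 30.0
```

```bash
python3 - <<'E'
from h import *
print(pose()[0]); go((.59,-.25,.16),-25)
E
```

```text
[ 0.42082511 -0.14323287  0.14452588]
yaw0 -34.4 row [ 1.001 -0.037 -0.061] -0.104
```

Call:
move_arm(
  moves=[
    [[0.25, -0.03, -0.05, 0, 0], [0.5, -0.03, -0.05, 0, 0], [0.75, -0.03, -0.05, 0, 0], [0.85, -0.03, -0.05, 0, 0], [0.85, -0.03, -0.05, 0, 0], [0.85, -0.03, -0.05, 0, 0], [0.85, -0.03, -0.05, 0, 0]],
  ],
)

```text
time: 8.6
tool_pos: [0.559, -0.2314, 0.1456]
orientation: [0.955, -0.296, -0.0, -0.0]
force: [0.7, -0.2, -0.7]
finger_gap: 0.183
grip_force: 30.0
```

```bash
python3 - <<'E'
from h import *
cm,im,d=shot('wrist','w5.png'); p,R=pose();print(p)
print(blob(cm,d,(.63,-.25),.05,.012,.026)); b=blob(cm,d,(.63,-.25),.05,.016,.026); print(b)
P=cloud(cm,d); print('held low z',blob(cm,d,p[:2],.04,.05,.12))
go((*np.array(b['c'])/1000,.025))
E
```

```text
[ 0.55902874 -0.23132586  0.14590076]
{'c': (629.9, -253.1), 'size': (56.8, 49.1), 'ang': 3.7, 'mean': array([ 631.3, -251.8]), 'z': array([0.0145, 0.0188, 0.02  ]), 'n': 730}
{'c': (629.9, -253.1), 'size': (56.8, 49.1), 'ang': 3.7, 'mean': array([ 631.3, -253.1]), 'z': array([0.0173, 0.0189, 0.02  ]), 'n': 652}
held low z None
yaw0 -34.4 row [ 0.354 -0.11   0.604] 0
```

View pics/w5.png

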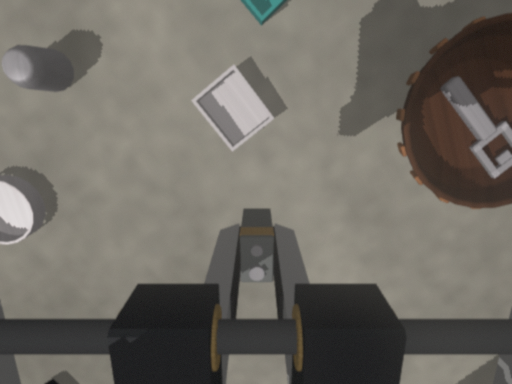

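The bare oblong tin is centred at (233,107). The turquoise one is at (265,0), clear of the path. Lowering the battery in.

Call:
move_arm(
  moves=[
    [[0.2, -0.06, 0, 0, 0], [0.354, -0.11, 0, 0, 0], [0.354, -0.11, 0, 0, 0], [0.354, -0.11, 0, 0, 0], [0.354, -0.11, 0.2, 0, 0], [0.354, -0.11, 0.4, 0, 0], [0.354, -0.11, 0.5, 0, 0], [0.354, -0.11, 0.57, 0, 0], [0.354, -0.11, 0.6, 0, 0], [0.354, -0.11, 0.603, 0, 0], [0.354, -0.11, 0.603, 0, 0], [0.354, -0.11, 0.603, 0, 0.4], [0.354, -0.11, 0.603, 0, 0.4], [0.354, -0.11, 0.603, 0, 0.4], [0.354, -0.11, 0.603, 0, 0.4], [0.354, -0.11, 0.5, 0, 0.4], [0.354, -0.11, 0.3, 0, 0.4], [0.354, -0.11, 0.05, 0, 0.4], [0.354, -0.11, -0.2, 0, 1], [0.354, -0.11, -0.2, 0, 1]],
  ],
)

```text
time: 10.65
tool_pos: [0.6345, -0.2558, 0.1968]
orientation: [0.955, -0.296, 0.009, 0.002]
force: [0.9, -0.6, 1.1]
finger_gap: 0.535
grip_force: 0.0
```

```bash
python3 - <<'E'
from h import *
cm,im,d=shot('wrist','w6.png'); p,R=pose();print(p)
print(blob(cm,d,(.63,-.253),.035,.04,.07),blob(cm,d,(.63,-.253),.035,.03,.045))
go((.40,.08,.2),0)
E
```

```text
[ 0.63313326 -0.25515816  0.19227226]
{'c': (632.9, -255.0), 'size': (25.8, 16.4), 'ang': -34.6, 'mean': array([ 633.4, -254.8]), 'z': array([0.0464, 0.0481, 0.0507]), 'n': 403} {'c': (643.5, -262.2), 'size': (16.4, 0.6), 'ang': 55.4, 'mean': array([ 643.7, -262. ]), 'z': array([0.0375, 0.0423, 0.0445]), 'n': 30}
yaw0 -34.4 row [-1.908 -0.724 -0.06 ] -0.382
```

Block sits upright in the tin. On to the remote.

Call:
move_arm(
  moves=[
    [[-0.95, -0.36, 0, -0.382, 1], [-0.95, -0.36, 0, -0.382, 1], [-0.95, -0.36, 0, -0.382, 1], [-0.95, -0.36, 0, -0.382, 1], [-0.95, -0.36, 0, -0.382, 1], [-0.95, -0.36, 0, -0.382, 1], [-0.95, -0.36, 0, -0.382, 1]],
  ],
)

```text
time: 11.4
tool_pos: [0.515, -0.088, 0.1848]
orientation: [1.0, -0.001, -0.0, 0.0]
force: [-0.2, -0.7, 0.6]
finger_gap: 0.998
grip_force: 0.0
```

```bash
python3 - <<'E'
from h import *
print(pose()[0]);go((.42,.10,.2),0)
cm,im,d=shot('wrist','w7.png')
P=cloud(cm,d); m=(np.hypot(P[...,0]-.676,P[...,1]+.009)<.06)&(P[...,2]>.015)&(P[...,2]<.04)
q=P[m][:,:2]; A=np.c_[2*q,np.ones(len(q))]; s=np.linalg.lstsq(A,(q**2).sum(1),rcond=None)[0]; print(len(q),s[:2],np.sqrt(s[2]+s[0]**2+s[1]**2))
E
```

```text
[ 0.51503951 -0.08800223  0.18481973]
yaw0 -0.1 row [-0.477 -0.939 -0.076] -0.001
462 [ 0.67969877 -0.00652815] 0.03204102097694453
```

Call:
move_arm(
  moves=[
    [[-0.5, -0.95, -0.08, 0, 1], [-0.5, -0.95, -0.08, 0, 1], [-0.5, -0.95, -0.08, 0, 1], [-0.5, -0.95, -0.08, 0, 1], [-0.5, -0.95, -0.08, 0, 1], [-0.5, -0.95, -0.08, 0, 1]],
  ],
)

```text
time: 12.05
tool_pos: [0.4152, 0.1038, 0.202]
orientation: [1.0, 0.001, 0.001, -0.0]
force: [0.0, -0.3, -0.4]
finger_gap: 0.999
grip_force: 0.0
```

```bash
python3 - <<'E'
from h import *
cm,im,d=shot('wrist','w8.png'); p,R=pose();print(p)
b=blob(cm,d,(.437,.131),.08,.017,.04); print(b)
print('case',blob(cm,d,(.613,.219),.1,.008,.03))
go((*np.array(b['c'])/1000,.0135),b['ang'])
E
```

```text
[0.41565193 0.10260888 0.20160214]
{'c': (441.3, 131.8), 'size': (107.6, 36.7), 'ang': 0.7, 'mean': array([443.8, 131.7]), 'z': array([0.0214, 0.0231, 0.0246]), 'n': 3336}
case {'c': (564.3, 197.3), 'size': (96.0, 51.0), 'ang': -89.9, 'mean': array([564.3, 192.5]), 'z': array([0.0083, 0.0112, 0.0132]), 'n': 592}
yaw0 0.0 row [ 0.128 -0.147  0.94 ] -0.008
```

View pics/w8.png

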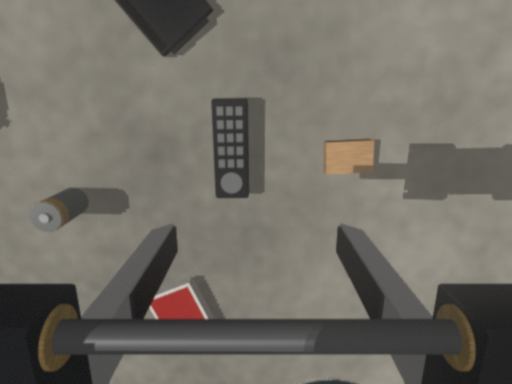

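The remote lies keys up at (230,147), and the case's near corner is at (165,50). I'll grip across its width at the centre.

Call:
move_arm(
  moves=[
    [[0.128, -0.147, 0, -0.008, 0.8], [0.128, -0.147, 0.2, -0.008, 0.8], [0.128, -0.147, 0.45, -0.008, 0.8], [0.128, -0.147, 0.7, -0.008, 0.8], [0.128, -0.147, 0.85, -0.008, 0.8], [0.128, -0.147, 0.92, -0.008, 0.8], [0.128, -0.147, 0.945, -0.008, 0.8], [0.128, -0.147, 0.945, -0.008, 0.8], [0.128, -0.147, 0.945, -0.008, 0], [0.128, -0.147, 0.945, -0.008, 0], [0.128, -0.147, 0.945, -0.008, 0], [0.128, -0.147, 0.945, -0.008, 0], [0.128, -0.147, 0.945, -0.008, 0], [0.128, -0.147, 0.945, -0.008, 0], [0.128, -0.147, 0.93, -0.008, 0], [0.128, -0.147, 0.85, -0.008, 0], [0.128, -0.147, 0.7, -0.008, 0], [0.128, -0.147, 0.55, -0.008, 0], [0.128, -0.147, 0.5, -0.008, 0], [0.128, -0.147, 0.5, -0.008, 0]],
  ],
)

```text
time: 14.1
tool_pos: [0.4415, 0.1324, 0.103]
orientation: [1.0, 0.006, 0.002, -0.0]
force: [0.5, -0.1, -0.8]
finger_gap: 0.397
grip_force: 30.0
```

```bash
python3 - <<'E'
from h import *
p,R=pose();print(p)
cm,im,d=shot('top','t1.png')
hsv=cv2.cvtColor(im,cv2.COLOR_RGB2HSV)
m=(hsv[...,2]<62).astype(np.uint8); m[:130]=0;m[200:]=0;m[:,:145]=0;m[:,212:]=0
cs,_=cv2.findContours(m,cv2.RETR_EXTERNAL,cv2.CHAIN_APPROX_NONE); c=max(cs,key=cv2.contourArea)[:,0]
q=np.array([ray(cm,x,.012)[:2] for x in c])*1000; print(cv2.minAreaRect(q.astype(np.float32)))
go((.54,.15,.12),-40)
E
```

```text
[0.4414606  0.13241907 0.10296245]
((619.033935546875, 226.6172332763672), (127.82850646972656, 67.4022445678711), 40.00600814819336)
yaw0 0.7 row [ 0.5   -0.083 -0.094] 0.452
```

Call:
move_arm(
  moves=[
    [[0.2, 0, -0.2, -0.1, 0], [0.4, -0.15, -0.3, -0.2, 0], [0.5, -0.25, -0.3, -0.3, 0], [0.5, -0.25, -0.3, -0.437, 0], [0.5, -0.25, -0.3, -0.437, 0], [0.5, -0.25, -0.3, -0.437, 0], [0.5, -0.25, -0.3, -0.437, 0], [0.5, -0.25, -0.3, -0.437, 0]],
  ],
)

```text
time: 14.95
tool_pos: [0.5391, 0.1831, 0.1604]
orientation: [0.94, 0.342, -0.001, -0.0]
force: [-0.2, -1.0, -0.8]
finger_gap: 0.401
grip_force: 30.0
```

```bash
python3 - <<'E'
from h import *
cm,im,d=shot('wrist','w9.png'); p,R=pose();print(p)
b=blob(cm,d,(.619,.227),.1,.008,.02); print(b)
r=blob(cm,d,p[:2],.075,p[2]-.012,p[2]+.02); print('held',r)
cv2.imwrite('pics/w9v.png',cv2.convertScaleAbs(cv2.imread('pics/w9.png'),alpha=1.8))
E
```

```text
[0.53928816 0.18317048 0.16080903]
{'c': (614.3, 220.3), 'size': (148.6, 69.2), 'ang': 40.1, 'mean': array([636.1, 232.1]), 'z': array([0.0092, 0.0119, 0.0133]), 'n': 1080}
held {'c': (543.9, 184.9), 'size': (101.2, 60.7), 'ang': 40.1, 'mean': array([547.8, 188.2]), 'z': array([0.1685, 0.1705, 0.1722]), 'n': 12001}
```

View pics/w9v.png

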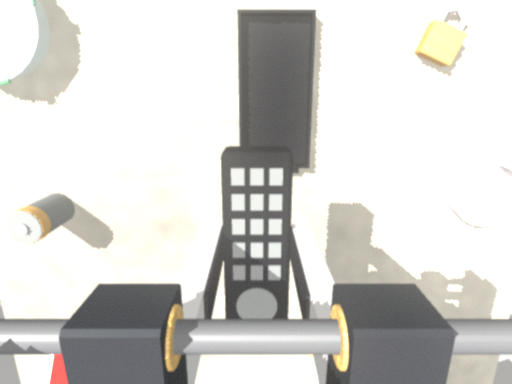

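Call:
move_arm(
  moves=[
    [[0.2, 0.05, 0, 0, 0], [0.411, 0.098, 0, 0, 0], [0.411, 0.098, 0, 0, 0], [0.411, 0.098, 0, 0, 0], [0.411, 0.098, 0.2, 0, 0], [0.411, 0.098, 0.4, 0, 0], [0.411, 0.098, 0.55, 0, 0], [0.411, 0.098, 0.64, 0, 0], [0.411, 0.098, 0.69, 0, 0], [0.411, 0.098, 0.72, 0, 0], [0.411, 0.098, 0.72, 0, 0], [0.411, 0.098, 0.72, 0, 0], [0.411, 0.098, 0.72, 0, 0.55], [0.411, 0.098, 0.72, 0, 0.55], [0.411, 0.098, 0.72, 0, 0.55], [0.411, 0.098, 0.6, 0, 0.6], [0.411, 0.098, 0.4, 0, 0.6], [0.411, 0.098, 0.2, 0, 0.6], [0.411, 0.098, -0.05, 0, 1], [0.411, 0.098, -0.1, 0, 1]],
  ],
)

```text
time: 17.0
tool_pos: [0.6184, 0.2222, 0.1904]
orientation: [0.94, 0.342, 0.007, 0.001]
force: [0.8, 0.0, 0.2]
finger_gap: 0.736
grip_force: 0.0
```

```bash
python3 - <<'E'
from h import *
cm,im,d=shot('wrist','w10.png'); p,R=pose();print(p)
P=cloud(cm,d); c0=np.array([.615,.221]); m=(np.hypot(P[...,0]-c0[0],P[...,1]-c0[1])<.07)&(P[...,2]>.019)&(P[...,2]<.05)
q=P[m]; f=np.linalg.lstsq(np.c_[q[:,:2]-c0,np.ones(len(q))],q[:,2],rcond=None)[0]; print('plane',f)
print(blob(cm,d,c0,.08,.019,.05)); print('case',blob(cm,d,c0,.1,.008,.0155))
go((.345,.29,.2),38)
E
```

```text
[0.61812042 0.22208385 0.1892077 ]
plane [-0.00298366 -0.00245584  0.02595349]
{'c': (618.2, 220.2), 'size': (108.2, 36.9), 'ang': 40.0, 'mean': array([620.2, 221.9]), 'z': array([0.0245, 0.0261, 0.0275]), 'n': 3362}
case {'c': (613.9, 219.7), 'size': (148.6, 68.9), 'ang': 40.0, 'mean': array([602., 199.]), 'z': array([0.0084, 0.0116, 0.013 ]), 'n': 595}
yaw0 40.0 row [-0.826 -1.138 -0.07 ] 0.023
```

Remote is flat in its case. Round cell next.

Call:
move_arm(
  moves=[
    [[-0.2, -0.25, -0.05, 0, 1], [-0.4, -0.5, -0.05, 0, 1], [-0.6, -0.75, -0.05, 0, 1], [-0.8, -0.95, -0.05, 0, 1], [-0.826, -0.95, -0.05, 0, 1], [-0.826, -0.95, -0.05, 0, 1], [-0.826, -0.95, -0.05, 0, 1]],
  ],
)

```text
time: 17.75
tool_pos: [0.3655, 0.2604, 0.1904]
orientation: [0.939, 0.343, -0.0, 0.0]
force: [0.8, -0.7, 1.0]
finger_gap: 1.0
grip_force: 0.0
```

```bash
python3 - <<'E'
from h import *
cm,im,d=shot('wrist','w11.png'); p,R=pose();print(p)
b=blob(cm,d,(.373,.32),.05,.045,.08); print(b); print(blob(cm,d,(.373,.32),.05,.054,.0595))
go((*np.array(b['c'])/1000,.025))
E
```

```text
[0.36669393 0.26041777 0.1906434 ]
{'c': (376.9, 323.5), 'size': (33.6, 32.3), 'ang': -6.4, 'mean': array([377.4, 323.7]), 'z': array([0.0555, 0.0573, 0.0597]), 'n': 1042}
{'c': (376.2, 323.7), 'size': (32.8, 32.6), 'ang': -50.3, 'mean': array([376.9, 323.8]), 'z': array([0.0559, 0.0573, 0.0585]), 'n': 900}
yaw0 40.1 row [ 0.242 -0.209  0.828] 0
```

View pics/w11.png

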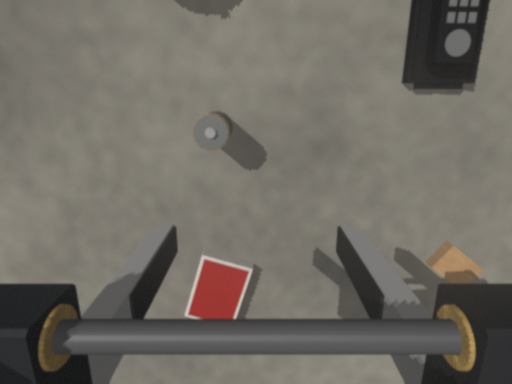

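The round cell is at (212,131) with nothing around it. The remote is seated in its case at top right.

Call:
move_arm(
  moves=[
    [[0.242, -0.209, 0, 0, 0.9], [0.242, -0.209, 0, 0, 0.9], [0.242, -0.209, 0.1, 0, 0.9], [0.242, -0.209, 0.3, 0, 0.9], [0.242, -0.209, 0.5, 0, 0.9], [0.242, -0.209, 0.7, 0, 0.9], [0.242, -0.209, 0.8, 0, 0.9], [0.242, -0.209, 0.828, 0, 0.9], [0.242, -0.209, 0.828, 0, 0.9], [0.242, -0.209, 0.828, 0, 0], [0.242, -0.209, 0.828, 0, 0], [0.242, -0.209, 0.828, 0, 0], [0.242, -0.209, 0.828, 0, 0], [0.242, -0.209, 0.828, 0, 0], [0.242, -0.209, 0.828, 0, 0], [0.242, -0.209, 0.8, 0, 0], [0.242, -0.209, 0.65, 0, 0], [0.242, -0.209, 0.4, 0, 0], [0.242, -0.209, 0.2, 0, 0], [0.242, -0.209, 0.2, 0, 0]],
  ],
)

```text
time: 19.8
tool_pos: [0.3801, 0.326, 0.1591]
orientation: [0.94, 0.342, 0.007, -0.002]
force: [0.4, -0.4, -1.0]
finger_gap: 0.36
grip_force: 30.0
```

```bash
python3 -c "
from h import *
print(pose()[0]);go((.61,-.006,.16),0)"
```

```text
[0.38007707 0.3259572  0.15912198]
yaw0 40.0 row [-0.187  2.01  -0.004] 0.445
```

Call:
move_arm(
  moves=[
    [[-0.05, 0.25, 0, 0.09, 0], [-0.09, 0.5, 0, 0.18, 0], [-0.09, 0.75, 0, 0.27, 0], [-0.09, 1, 0, 0.36, 0], [-0.09, 1, 0, 0.445, 0], [-0.09, 1, 0, 0.445, 0], [-0.09, 1, 0, 0.445, 0]],
  ],
)

```text
time: 20.5
tool_pos: [0.4908, 0.1591, 0.1504]
orientation: [1.0, 0.001, -0.001, 0.0]
force: [-0.4, 0.1, -1.1]
finger_gap: 0.358
grip_force: 30.0
```

```bash
python3 -c "
from h import *
print(pose()[0]);go((.61,-.006,.16),0)"
```

```text
[0.4907823  0.15905134 0.15043965]
yaw0 0.1 row [ 0.594  0.827 -0.049] 0.002
```

Call:
move_arm(
  moves=[
    [[0.18, 0.25, -0.05, 0, 0], [0.36, 0.5, -0.05, 0, 0], [0.5, 0.7, -0.05, 0, 0], [0.594, 0.827, -0.05, 0, 0], [0.594, 0.827, -0.05, 0, 0], [0.594, 0.827, -0.05, 0, 0], [0.594, 0.827, -0.05, 0, 0]],
  ],
)

```text
time: 21.2
tool_pos: [0.6095, -0.0046, 0.1612]
orientation: [1.0, 0.001, -0.001, -0.0]
force: [-0.5, 0.6, -0.7]
finger_gap: 0.356
grip_force: 30.0
```

```bash
python3 - <<'E'
from h import *
cm,im,d=shot('wrist','w12.png'); p,R=pose();print(p)
P=cloud(cm,d); m=(np.hypot(P[...,0]-.68,P[...,1]+.007)<.05)&(P[...,2]>.016)&(P[...,2]<.03)
q=P[m][:,:2]; A=np.c_[2*q,np.ones(len(q))]; s=np.linalg.lstsq(A,(q**2).sum(1),rcond=None)[0]; print(len(q),s[:2],np.sqrt(s[2]+s[0]**2+s[1]**2))
go((s[0],s[1],.029))
E
```

```text
[ 0.60949612 -0.00443165  0.16148551]
741 [ 0.68040384 -0.00614661] 0.03212838600007155
yaw0 0.2 row [0.355 0.01  0.662] 0
```

Call:
move_arm(
  moves=[
    [[0.2, 0.01, 0, 0, 0], [0.355, 0.01, 0, 0, 0], [0.355, 0.01, 0, 0, 0], [0.355, 0.01, 0, 0, 0], [0.355, 0.01, 0.2, 0, 0], [0.355, 0.01, 0.4, 0, 0], [0.355, 0.01, 0.55, 0, 0], [0.355, 0.01, 0.63, 0, 0], [0.355, 0.01, 0.663, 0, 0], [0.355, 0.01, 0.663, 0, 0], [0.355, 0.01, 0.663, 0, 0], [0.355, 0.01, 0.663, 0, 0.6], [0.355, 0.01, 0.663, 0, 0.6], [0.355, 0.01, 0.663, 0, 0.6], [0.355, 0.01, 0.663, 0, 0.6], [0.355, 0.01, 0.5, 0, 0.6], [0.355, 0.01, 0.3, 0, 0.6], [0.355, 0.01, 0.05, 0, 0.6], [0.355, 0.01, -0.1, 0, 1], [0.355, 0.01, -0.1, 0, 1]],
  ],
)

```text
time: 23.25
tool_pos: [0.6844, -0.0088, 0.1894]
orientation: [1.0, -0.0, 0.007, 0.001]
force: [0.7, -0.4, 0.1]
finger_gap: 0.736
grip_force: 0.0
```

Call:
move_arm(
  moves=[
    [[-0.25, 0, 0, 0, 1], [-0.5, 0, 0, 0, 1], [-0.75, 0, 0, 0, 1], [-0.9, 0, -0.1, 0, 1], [-0.9, 0, -0.1, 0, 1], [-0.9, 0, -0.1, 0, 1], [-0.9, 0, -0.1, 0, 1]],
  ],
)

```text
time: 23.95
tool_pos: [0.5018, -0.0085, 0.2002]
orientation: [1.0, -0.0, -0.001, -0.0]
force: [0.1, 0.7, -0.7]
finger_gap: 1.0
grip_force: 0.0
```

```bash
python3 - <<'E'
from h import *
cm,im,d=shot('wrist','w13.png'); print(pose()[0],sensors.read_state()['time'])
print('cell',blob(cm,d,(.68,-.006),.05,.045,.08))
cm,im,d=shot('top','t2.png')
for n,c,r,a,b in [('ash',(.493,.456),.08,.012,.05),('block',(.63,-.253),.04,.035,.07),('cell',(.68,-.006),.05,.045,.08),('rem',(.615,.22),.08,.018,.04)]: print(n,blob(cm,d,c,r,a,b))
s=cv2.cvtColor(cams.capture('side')[0],cv2.COLOR_RGB2BGR)
cv2.imwrite('pics/f.png',cv2.resize(s[90:310,130:350],(780,590),interpolation=cv2.INTER_CUBIC))
E
```

```text
[ 0.5019008  -0.0085245   0.20004456] 24.0
cell {'c': (666.9, -7.7), 'size': (4.5, 0.6), 'ang': 87.4, 'mean': array([666.9,  -7.7]), 'z': array([0.0454, 0.0472, 0.048 ]), 'n': 6}
ash {'c': (495.7, 457.1), 'size': (99.9, 98.4), 'ang': -10.5, 'mean': array([499.2, 465.1]), 'z': array([0.0143, 0.0275, 0.0335]), 'n': 386}
block {'c': (629.3, -252.8), 'size': (25.9, 13.3), 'ang': -32.8, 'mean': array([ 628.6, -252.6]), 'z': array([0.0388, 0.0493, 0.052 ]), 'n': 50}
cell None
rem {'c': (614.3, 219.5), 'size': (106.4, 37.7), 'ang': 40.2, 'mean': array([613.4, 218.9]), 'z': array([0.022 , 0.0263, 0.0307]), 'n': 478}
```

View pics/f.png

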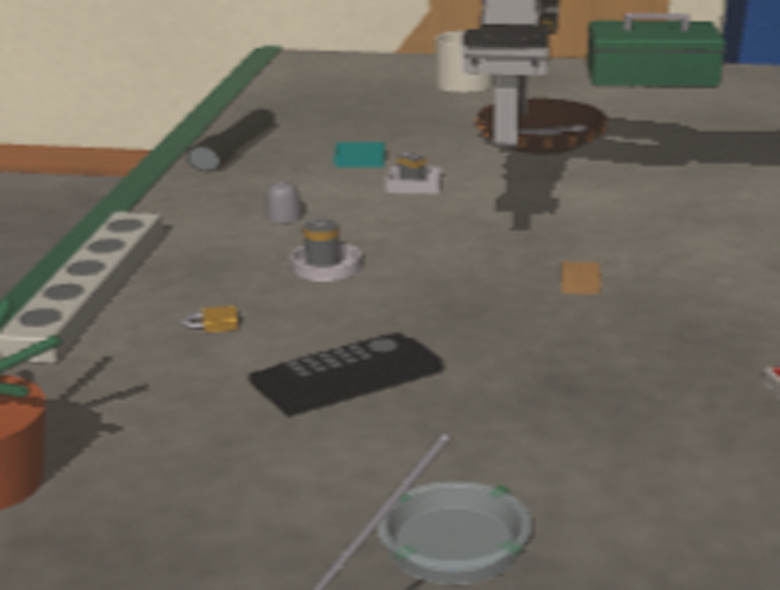

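View pics/t2.png

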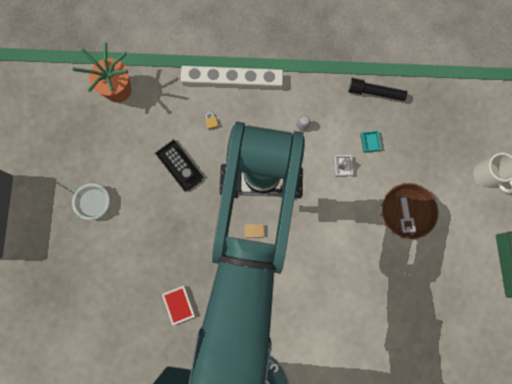

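The side crop shows the round cell standing upright in its tin at (322,245), the block upright in the oblong tin at (412,170) and the remote flat in its case at (345,370). The ashtray at (455,530) hasn't moved and is empty. The top view shows the opener inside the bowl at (407,215), and the gripper is clear of everything. Handing in.

```bash
python3 -c "
from workcell import job
print(job.close_job())"
```

```text
the job is handed in; nothing more can be done
None
```

The job is handed in at about 24 s of robot time: the final pictures showed all four things in their places and the ashtray unmoved and empty; the hand-in returned no verdict.

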